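# Build a table decoration from the bottom up

## Task

Make up a table decoration on the round cork mat: lay the square wooden board in the middle of the mat, then set the terracotta saucer in the middle of the board, then stand the terracotta pot in the saucer, and last stand the slim white tube vase upright inside the pot. Work from the bottom up in that order, setting the saucer, pot and vase down rather than dropping them, and leave the two drinking glasses, the jug and the little plant standing where they are.

Things in the scene. Friction and masses are not known exactly. Their poses are not given: they have to be found in the camera images.
- mat: round cork mat, diameter 120, 6 thick, fixed on the table; origin at the centre of its underside (on the table top, z = 0), z up
- board: loose square wooden board, 64 x 64, 14 thick; origin at the centre of its underside, x and y along its sides, z up. It lies flat on the table at the start
- saucer: loose round terracotta saucer, outside diameter 60 at the foot and 62 at the rim, 16 high, wall 4, floor 5 thick (inner width about 52 at the floor); origin at the centre of its underside, z up. It stands upright at the start
- pot: loose terracotta flower pot, open at the top, 55 high, diameter 44 at the foot widening to 52 at height 39, then a straight rim collar of diameter 60 from height 40 to 55; wall 4, floor 5 thick, inner diameter about 36 at the floor and 52 at the rim; origin at the centre of its underside, z up. It stands upright at the start. When the vase stands in it, the vase projects 45 above its rim
- vase: loose slim white ceramic tube vase, straight, outside diameter 28, 95 high, wall 3, open at the top; origin at the centre of its underside, z up. It stands upright at the start and is easily knocked over
- tumbler_a: bystander: clear drinking glass, diameter 60 at the foot, 70 at the rim, 90 high; origin at the centre of its underside, z up
- tumbler_b: bystander: second clear drinking glass, same as tumbler_a; origin at the centre of its underside, z up
- jug: bystander: white plastic measuring jug, diameter 72 at the foot, 84 at the rim, 120 high, with a handle that reaches out to 71 from its axis on its +y side; origin at the centre of its underside, z up
- plant: bystander: small green plant in a white ceramic pot, pot diameter 74 and 60 high, leaves up to about 150 high and 45 from the axis; origin at the centre of its underside, z up
Things that resemble listed ones, but are neither listed nor needed, are in the scene too. Of the things that look like the mat, take the one that is farthest to the robot's right at the start. Of the things that look like the vase, the smaller one is meant.

How it is judged:
By the outcome, as a careful person would: the job done as asked, in the order asked, and still so for the second after the job is handed in, with the robot touching nothing.
It also fails if it takes over 122 s, if anything falls off the work surface, if the arm or the gripper's body presses on something with over 40 N, if the wrist force passes 120 N, or if a joint passes its speed limit or range.

## Robot

A 6-joint arm with a two-finger parallel gripper is mounted at the origin on the work surface. World frame = base frame: x ahead of the robot, y to its left, z up, the work surface at z = 0. Lengths are in m, angles in degrees, forces in N, time in s.
With the tool pointing down it reaches from about 0.4 to 0.825 m from the base axis. Payload 7 kg.
Tool frame: the origin (TCP) lies midway between the tips of the shut fingers; the grasp point (between the pads) lies 19 mm behind it; y points along the fingers, z is the direction in which the jaws open and shut, and the axes are right-handed (so a half turn about y gives the same grasp; the last joint's range is limited). The gripper opens to 88 mm and grips with 3 to 60 N. Pads are 19 mm wide; open, the fingers measure 130 mm over their backs; the gripper's body (78 mm by 193 mm) begins 47 mm behind the grasp point.
Start: joints at [-58.837, 20.546, 0.682, 0, -70.136, -16.507], TCP at [0.171, -0.653, 0.227] pointing down, gripper open.
Joint ranges: [-176.03, 176.03], [-82.01, 121.73], [-58.28, 71.71], [-173.87, 95.51], [-174.79, -0.11], [-173.66, 173.66]. Speed limits (degrees/s): [136.94, 136.94, 172.46, 180, 180, 180].

## Interface

Orientations are given as [roll, pitch, yaw] about the fixed x, y, z axes, in that order (R = Rz(yaw) Ry(pitch) Rx(roll)).
In Python, from plant import ctrl gives the robot as it stands.
- The arm moves only by the tool step_arm, never from a script. Its argument "rows" is a list that holds one entry, the list of rows, each a list of 7 numbers: the gripper command: -1 is shut, 1 is fully open, values between are in proportion, then the shift along the world's x, y, z in cm, then the turn, a rotation vector about the world's x, y, z in degrees. In form: [[[fingers, tx, ty, tz, rx, ry, rz], ...]]. A call has 1 to 12 rows; each row shifts and turns the commanded pose from where the row before left it; what a row does not reach is not made up. A row lasts 1/8 s, in which the tool goes at most 62.5 mm and 10.7 degrees, less where a joint would pass 70% of its speed; a pose out of reach is approached as far as the arm can. A call is refused whole if a number of a shift passes 6.25 or a number of a turn 10.7, either way. A call with a gripper value outside its range is refused whole. The fingers move at their own pace and stop on an object; the grip force is fixed at half the most. Time passes only in rows, so rows that do not move let the fingers close. It gives the time, the measured TCP pose, the force and the opening at its end, in the units of the state.
- ctrl.get_obs(): the state, without advancing time (a new reading comes with each control period).
- ctrl.snapshot(name): name is "side" or "top"; returns the picture (420x560x3 uint8, blue, green, red); there is no depth.
- ctrl.camera_params(name): a dict with "vertical_fov" (degrees; the focal length in pixels is half the picture's height over the tangent of half this angle, whatever the lens; pixels are square), "cx", "cy" (the principal point, pixels), "rvec" (rotation vector, rad) and "tvec" (3), from world to camera coordinates, as OpenCV has them. Camera axes: x right, y down, z forward; pixel columns grow to the right and rows downward; lengths in m; the calibration is good to about 2 mm. A picture is of the moment at which its call begins. camera_params takes no time and is no camera call.
- ctrl.close_job(): hands the job in, once; it reports no verdict.
The state is a dict: "clock": time; "joint_pos": joint angles; "qvel": joint speeds; "tau": joint torques, N m; "tool_pos": TCP position; "orientation": TCP orientation; "force": force on the tool from outside, world axes, zero at the start; "moment": the same for the moment, N m; "opening": finger opening in m.
Only numpy, scipy, OpenCV 4.12 (cv2) and the standard library are available. Lean on these libraries where they do the work, as an engineer would, in place of code of your own. Each camera call takes 0.05 s, during which the arm holds its last target. There are 200 camera calls.

## Working session

There is one attempt and no reset: what is moved stays moved. The work goes in short steps, Python scripts to look and compute and a tool call to move; the robot and the scene stay as the last step left them, time stands still between calls to the robot, and variables do not carry over. Pictures are saved under pics/ and viewed, about 12 in all and at most 16, crops included, and the job is handed in when it is done.

Besides the shell and the picture viewer there is one more tool, called after "Request:" by a JSON object that holds its "name" and its "arguments", one argument or row to a line. step_arm: Moves the arm, as the interface text tells. Its arguments: {"type":"object","properties":{"rows":{"type":"array"}},"required":["rows"]}

```bash
mkdir -p pics; cat > h.py <<'E'
import numpy as np, cv2
from plant import ctrl
def cam(n):
    p=ctrl.camera_params(n); R,_=cv2.Rodrigues(np.array(p['rvec'],float)); t=np.array(p['tvec'],float).ravel()
    f=210/np.tan(np.radians(p['vertical_fov'])/2); return p,R,t,f
def ray(n,u,v,z):
    p,R,t,f=cam(n); C=-R.T@t; d=R.T@np.array([(u-p['cx'])/f,(v-p['cy'])/f,1.]); return C+d*(z-C[2])/d[2]
def proj(n,X):
    p,R,t,f=cam(n); c=R@np.array(X,float)+t; return f*c[0]/c[2]+p['cx'],f*c[1]/c[2]+p['cy']
def snap(n,name):
    im=np.array(ctrl.snapshot(n)); cv2.imwrite(f'pics/{name}.png',im); return im
E
python3 - <<'E'
from h import *
for n in ('top','side'):
    snap(n,n+'0'); p,R,t,f=cam(n); print(n,p,'C',-R.T@t)
    print(R.round(3))
print(ctrl.get_obs())
E
```

```text
top {'vertical_fov': 48.21315576985914, 'cx': 280.20845826902683, 'cy': 203.88827667668428, 'rvec': array([ 2.20022323, -2.17416013,  0.14065212]), 'tvec': array([-0.01717401,  0.50125119,  0.8703318 ])} C [0.4153161  0.01712682 0.91446397]
[[ 0.01  -0.999  0.033]
 [-0.995 -0.013 -0.096]
 [ 0.096 -0.032 -0.995]]
side {'vertical_fov': 52.087412883510595, 'cx': 281.55684068614636, 'cy': 217.65607892779346, 'rvec': array([ 0.14053769, -2.90463237,  1.09648563]), 'tvec': array([0.47185719, 0.06373868, 0.96793514])} C [0.41292053 0.6345368  0.76842043]
[[-0.995 -0.096  0.   ]
 [-0.073  0.747 -0.661]
 [ 0.063 -0.658 -0.751]]
{'clock': 0.1, 'joint_pos': array([-5.88360546e+01,  2.05883542e+01,  6.37573487e-01, -1.59894980e-02,
       -7.01382170e+01, -1.65066486e+01]), 'qvel': array([-0.02636949,  0.01907672,  0.12496089, -0.00943828, -0.0787683 ,
       -0.08551083]), 'tau': array([-1.98026522e-03, -5.84163058e+01,  2.93750721e+01,  7.01541245e+00,
        1.01615384e-02, -8.98678900e-05]), 'tool_pos': array([ 0.17063669, -0.6525996 ,  0.22569934]), 'orientation': array([-8.99103991e+01,  1.08763215e-02,  1.46518612e+01]), 'force': array([1.03511854, 1.1354832 , 0.1194    ]), 'moment': array([-0.03530923,  0.00115145, -0.00536958]), 'opening': 0.08744435811068474}
```

View pics/top0.png

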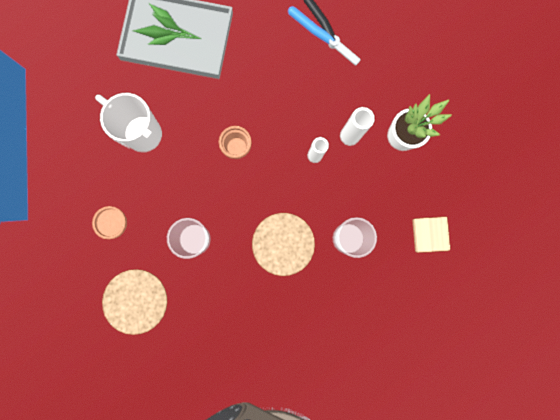

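View pics/side0.png

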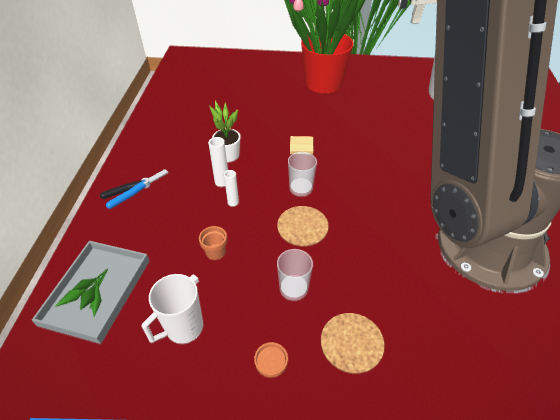

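Top view: there are two mats, at (283,244) and (134,302). The robot's right (-y) is image right, so I want (283,244). There are two white tubes, at (317,150) and (357,127); the smaller is (317,150). The board is at (431,235), the saucer at (109,223) and the pot at (235,142). I'll measure these and confirm in one enlarged crop.

```bash
cat > m.py <<'E'
from h import *
def blob(im,c,r,kind):
    hsv=cv2.cvtColor(im,cv2.COLOR_BGR2HSV); H,S,V=[hsv[...,i].astype(int) for i in range(3)]
    B,G,Rr=[im[...,i].astype(int) for i in range(3)]
    m={'tan':(G>120)&(S>40)&(H>8)&(H<35),'terra':(G>70)&(Rr>140)&(H>4)&(H<20)&(S>90),'white':(S<40)&(V>120)}[kind].astype(np.uint8)
    w=np.zeros_like(m); cv2.circle(w,c,r,1,-1); m&=w
    cs,_=cv2.findContours(m,cv2.RETR_EXTERNAL,cv2.CHAIN_APPROX_NONE)
    return max(cs,key=cv2.contourArea)[:,0,:].astype(float)
def world(n,c,z): return np.array([ray(n,u,v,z) for u,v in c])[:,:2]
def circ(P):
    (x,y),r=cv2.minEnclosingCircle((P*1000).astype(np.float32)); return round(x,1),round(y,1),round(2*r,1)
E
python3 - <<'E'
from m import *
t=cv2.imread('pics/top0.png'); s=cv2.imread('pics/side0.png')
for nm,k,z,ct,cs_,rt,rs in [('mat','tan',.006,(283,244),(303,225),45,40),('saucer','terra',.016,(109,223),(271,360),28,25),('pot','terra',.055,(235,142),(213,242),28,25)]:
    for n,im,c,r in(('top',t,ct,rt),('side',s,cs_,rs)):
        C=blob(im,c,r,k); print(nm,n,circ(world(n,C,z)),C.min(0),C.max(0))
for n,im,c,r in(('top',t,(431,235),30),('side',s,(302,145),18)):
    C=blob(im,c,r,'tan'); W=world(n,C,.014); print('board',n,cv2.minAreaRect((W*1000).astype(np.float32)))
for n,im,c,r in(('top',t,(317,150),18),('side',s,(231,188),22)):
    C=blob(im,c,r,'white'); print('vase',n,C.min(0),C.max(0),cv2.minAreaRect(C.astype(np.float32)))
    W=world(n,C,.095);print(W.min(0),W.max(0)); W=world(n,C,0);print(W.min(0),W.max(0))
a=cv2.resize(t[95:275,200:480],None,fx=2.8,fy=2.8,interpolation=cv2.INTER_CUBIC); cv2.imwrite('pics/crop1.png',a)
E
```

```text
mat top (426.1, -18.0, 121.3) [252. 213.] [314. 275.]
mat side (426.8, -16.6, 121.1) [277. 206.] [327. 245.]
saucer top (462.7, 312.6, 65.5) [ 92. 206.] [126. 238.]
saucer side (463.7, 316.1, 65.6) [254. 342.] [287. 377.]
pot top (613.1, 75.6, 62.9) [218. 126.] [251. 158.]
pot side (608.5, 91.0, 90.8) [199. 226.] [226. 259.]
board top ((447.5694580078125, -304.20880126953125), (65.67268371582031, 68.75868225097656), 4.049213409423828)
board side ((449.79986572265625, -298.5448303222656), (61.57966995239258, 77.28651428222656), 2.851193904876709)
vase top [308. 137.] [328. 162.] ((317.67242431640625, 149.56895446777344), (16.155494689941406, 26.183042526245117), 21.801406860351562)
[ 0.57007207 -0.09309487] [ 0.6154951  -0.05741644]
[ 0.58801284 -0.10587281] [ 0.63870174 -0.0660582 ]
vase side [214. 167.] [237. 205.] ((225.5959014892578, 186.4109649658203), (38.733367919921875, 21.51272201538086), 83.9909896850586)
[ 0.56931069 -0.09959241] [0.63615651 0.01909291]
[ 0.59137279 -0.20315665] [ 0.6676486  -0.06772828]
```

View pics/crop1.png

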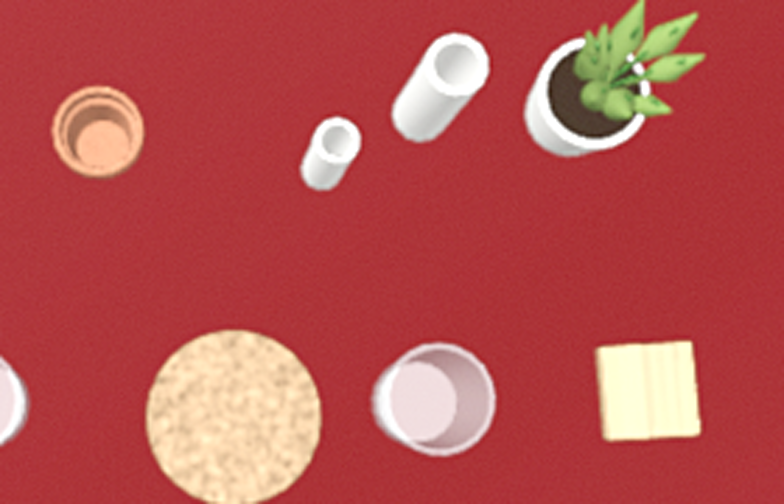

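The crop confirms the smaller tube at top-view (317,150), which is shorter and slimmer than the one at (357,127), the right-hand mat (283,244) and the single board (431,235). Next I'll work out neighbour positions and the jaw yaw with clearance for the gripper body.

```bash
python3 - <<'E'
from m import *
P={k:ray('top',u,v,z)[:2]*1000 for k,(u,v,z) in dict(vase=(321.4,144.3,.095),vase_base=(316,156,0),talltop=(364,117.5,.15),tallbase=(349.5,139,0),tumb=(356,237.5,.09),tuma=(187,238.5,.09),jug=(126,117,.12),plant=(409,128,.06)).items()}
for k,v in P.items(): print(k,v.round(1))
# side check
print('vase side top',ray('side',231,175,.095)*1000)
for h in(.12,.13,.14,.15,.16,.17): print(h,ray('top',364,117.5,h)[:2]*1000)
obs=[('tall',P['tallbase'],22),('tumb',P['tumb'],36),('tuma',P['tuma'],36),('jug',P['jug'],44),('jugh',P['jug']+[10,62],15),('plant',P['plant'],46),('vase',P['vase'],15)]
for g,c,h in [('board',(447,-303),0),('saucer',(463,314),0),('pot',(613,77),0),('vase',P['vase'],0),('mat',(426.5,-17.3),0)]:
    c=np.array(c); r=[]
    for a in range(0,180,15):
        d=np.array([np.cos(np.radians(a)),np.sin(np.radians(a))]); n=np.array([-d[1],d[0]]); best=(999,)
        for nm,q,R in obs:
            if nm==g: continue
            e=q-c; dd=np.hypot(max(abs(e@d)-96.5,0),max(abs(e@n)-39,0))-R; best=min(best,(round(float(dd)),nm))
        r.append((a,)+best)
    print(g,r)
E
```

```text
vase [602.3 -81.3]
vase_base [600.1 -82. ]
talltop [ 636.7 -146.3]
tallbase [ 635.7 -148.9]
tumb [ 437.3 -143.4]
tuma [432.3 152.7]
jug [638.2 257.8]
plant [ 644.3 -250.3]
vase side top [597.45237949 -73.84429145  95.        ]
0.12 [ 645.38244427 -152.68526561]
0.13 [ 642.48657545 -150.54782338]
0.14 [ 639.59070663 -148.41038114]
0.15 [ 636.69483781 -146.27293891]
0.16 [ 633.79896898 -144.13549667]
0.17 [ 630.90310016 -141.99805444]
board [(0, 56, 'plant'), (15, 62, 'plant'), (30, 56, 'plant'), (45, 45, 'tumb'), (60, 25, 'tumb'), (75, 20, 'tumb'), (90, 27, 'tumb'), (105, 24, 'tumb'), (120, 21, 'tumb'), (135, 35, 'tumb'), (150, 58, 'tumb'), (165, 56, 'plant')]
saucer [(0, 37, 'jug'), (15, 40, 'jug'), (30, 50, 'tuma'), (45, 30, 'tuma'), (60, 24, 'tuma'), (75, 31, 'tuma'), (90, 29, 'tuma'), (105, 25, 'tuma'), (120, 38, 'tuma'), (135, 37, 'jug'), (150, 39, 'jug'), (165, 43, 'jug')]
pot [(0, 56, 'tuma'), (15, 64, 'tuma'), (30, 62, 'jug'), (45, 42, 'jug'), (60, 34, 'jug'), (75, 41, 'jug'), (90, 40, 'jug'), (105, 34, 'jug'), (120, 43, 'jug'), (135, 56, 'tuma'), (150, 62, 'tuma'), (165, 62, 'tuma')]
vase [(0, 7, 'tall'), (15, 13, 'tall'), (30, 14, 'tall'), (45, 10, 'tall'), (60, 2, 'tall'), (75, -11, 'tall'), (90, -22, 'tall'), (105, -22, 'tall'), (120, -22, 'tall'), (135, -22, 'tall'), (150, -19, 'tall'), (165, -4, 'tall')]
mat [(0, 51, 'tumb'), (15, 50, 'tumb'), (30, 40, 'tumb'), (45, 22, 'tumb'), (60, -2, 'tumb'), (75, -13, 'tumb'), (90, -6, 'tumb'), (105, -8, 'tumb'), (120, -13, 'tumb'), (135, 7, 'tumb'), (150, 29, 'tumb'), (165, 44, 'tumb')]
```

Request:
{"name": "step_arm", "arguments": {
  "rows": [
    [[1, 3.45, 4.35, 0, 0, 0, 9.9], [1, 3.45, 4.35, 0, 0, 0, 9.9], [1, 3.45, 4.35, 0, 0, 0, 9.9], [1, 3.45, 4.35, 0, 0, 0, 9.9], [1, 3.45, 4.35, 0, 0, 0, 9.9], [1, 3.45, 4.35, 0, 0, 0, 9.9], [1, 3.45, 4.35, 0, 0, 0, 9.9], [1, 3.45, 4.3, 0, 0, 0, 9.4], [1, 0, 0, -5, 0, 0, 0], [1, 0, 0, -5, 0, 0, 0], [1, 0, 0, -3, 0, 0, 0], [1, 0, 0, 0, 0, 0, 0]]
  ]
}}

```text
clock: 1.6
tool_pos: [0.4449, -0.3049, 0.0943]
orientation: [-89.7, -0.1, 93.3]
force: [0.2, 0.4, 0.8]
opening: 0.0878
```

```bash
python3 - <<'E'
from h import *
s=snap('side','s1');t=snap('top','t1'); o=ctrl.get_obs(); print(o['tool_pos'],o['orientation'])
a=cv2.resize(s[60:210,230:400],(560,494)); b=cv2.resize(t[170:300,370:500],(240,240)); c=np.zeros((494,800,3),np.uint8); c[:,:560]=a; c[:240,560:]=b; cv2.imwrite('pics/c2.png',c)
E
```

```text
[ 0.44723009 -0.30581249  0.09733643] [-9.00092190e+01  2.77882744e-02  9.33744180e+01]
```

View pics/c2.png

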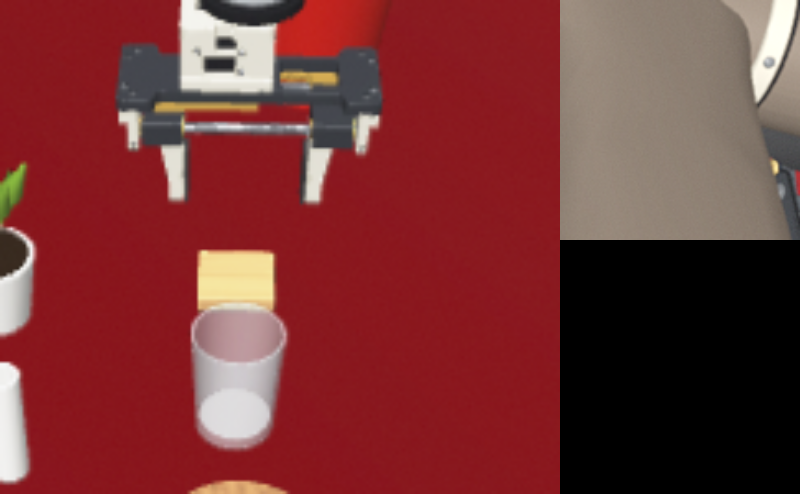

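The side crop shows the open fingers straddling the board along x, with the board at about (302,145) and the gripper clear of the tumbler. I'll descend and grip.

Request:
{"name": "step_arm", "arguments": {
  "rows": [
    [[1, 0, 0, -4, 0, 0, 0], [1, 0, 0, -3, 0, 0, 0], [1, 0, 0, -1.5, 0, 0, 0], [1, 0, 0, -0.8, 0, 0, 0], [1, 0, 0, 0, 0, 0, 0], [-1, 0, 0, 0, 0, 0, 0], [-1, 0, 0, 0, 0, 0, 0], [-1, 0, 0, 0, 0, 0, 0], [-1, 0, 0, 0, 0, 0, 0], [-1, 0, 0, 0, 0, 0, 0], [-1, 0, 0, 0, 0, 0, 0], [-1, 0, 0, 0, 0, 0, 0]]
  ]
}}

```text
clock: 3.2
tool_pos: [0.4471, -0.3056, 0.0041]
orientation: [-90.0, 0.0, 93.4]
force: [0.1, 1.6, 6.6]
opening: 0.0637
```

Request:
{"name": "step_arm", "arguments": {
  "rows": [
    [[-1, 0, 0, 3, 0, 0, 0], [-1, 0, 0, 6, 0, 0, 0], [-1, 0, 0, 6, 0, 0, 0], [-1, 0, 2, 0, 0, 0, 0], [-1, -0.5, 5, 0, 0, 0, 0], [-1, -0.5, 5, 0, 0, 0, 0], [-1, -0.5, 5, 0, 0, 0, 0], [-1, -0.5, 5, 0, 0, 0, 0], [-1, -0.1, 5, 0, 0, 0, 0], [-1, 0, 1.8, 0, 0, 0, 0], [-1, 0, 0, -4, 0, 0, 0], [-1, 0, 0, 0, 0, 0, 0]]
  ]
}}

```text
clock: 4.7
tool_pos: [0.4235, -0.018, 0.1116]
orientation: [-89.7, 0.1, 93.4]
force: [-0.4, 0.2, 0.1]
opening: 0.0632
```

```bash
python3 - <<'E'
from h import *
s=snap('side','s2'); t=snap('top','t2');o=ctrl.get_obs(); print(o['tool_pos'],o['orientation'],o['opening'],o['force'])
a=cv2.resize(s[110:270,210:400],None,fx=3,fy=3); b=cv2.resize(t[180:300,220:340],(230,230)); c=np.zeros((480,800,3),np.uint8); c[:,:570]=a; c[:230,570:]=b; cv2.imwrite('pics/c3.png',c)
E
```

```text
[ 0.42575696 -0.01779303  0.11400338] [-8.99492648e+01  4.15566018e-02  9.33599216e+01] 0.06348594549304384 [ 1.04478582 -0.11943575  0.40565349]
```

View pics/c3.png

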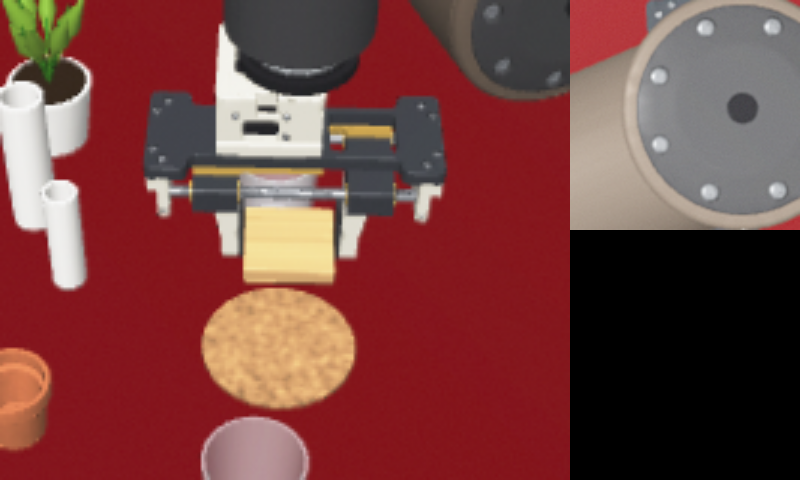

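Side crop: the board is held level above the mat, with the mat at crop (278,348). Lowering and releasing.

Request:
{"name": "step_arm", "arguments": {
  "rows": [
    [[-1, 0.05, 0.05, -4, 0, 0, 0], [-1, 0, 0, -3, 0, 0, 0], [-1, 0, 0, -2, 0, 0, 0], [-1, 0, 0, -1.0, 0, 0, 0], [-1, 0, 0, -0.3, 0, 0, 0], [-1, 0, 0, -0.1, 0, 0, 0], [-1, 0, 0, 0, 0, 0, 0], [0.5, 0, 0, 0, 0, 0, 0], [1, 0, 0, 0, 0, 0, 0], [1, 0, 0, 0, 0, 0, 0], [1, 0, 0, 0, 0, 0, 0], [1, 0, 0, 0, 0, 0, 0]]
  ]
}}

```text
clock: 6.3
tool_pos: [0.4263, -0.017, 0.0096]
orientation: [-90.0, 0.0, 93.4]
force: [-0.3, -0.5, -0.5]
opening: 0.0874
```

Request:
{"name": "step_arm", "arguments": {
  "rows": [
    [[1, 0, 0, 4, 0, 0, 0], [1, 0, 0, 6, 0, 0, 0], [1, 0, 0, 4, 0, 0, 0], [1, 0.6, 5.5, 0, 0, 0, 4], [1, 0.6, 5.5, 0, 0, 0, 4], [1, 0.6, 5.5, 0, 0, 0, 4], [1, 0.6, 5.5, 0, 0, 0, 4], [1, 0.6, 5.5, 0, 0, 0, 0], [1, 0.6, 5.5, 0, 0, 0, 0], [1, 0.1, 0, 0, 0, 0, 0], [1, 0, 0, -4, 0, 0, 0], [1, 0, 0, 0, 0, 0, 0]]
  ]
}}

```text
clock: 7.8
tool_pos: [0.4615, 0.3108, 0.107]
orientation: [-89.7, 0.2, 109.3]
force: [-0.3, -0.5, 0.1]
opening: 0.0874
```

```bash
python3 - <<'E'
from m import *
s=snap('side','s3'); t=snap('top','t3');o=ctrl.get_obs(); print(o['tool_pos'],o['orientation'],o['opening'])
for n,im,c,r in (('top',t,(283,244),45),('side',s,(303,222),45)):
    print('mat',n,circ(world(n,blob(im,c,r,'tan'),.006)))
c=np.zeros((600,800,3),np.uint8); c[:360,:400]=cv2.resize(s[170:260,250:350],(400,360)); c[:400,400:]=cv2.resize(t[194:294,233:333],(400,400)); c[400:,400:700]=cv2.resize(s[300:420,180:360],(300,200))
cv2.imwrite('pics/c4.png',c)
E
```

```text
[0.46347335 0.31249592 0.11014333] [-8.99827229e+01  4.26666454e-02  1.09351299e+02] 0.08733100958826588
mat top (426.1, -18.0, 121.3)
mat side (330.3, 19.7, 0.0)
```

View pics/c4.png

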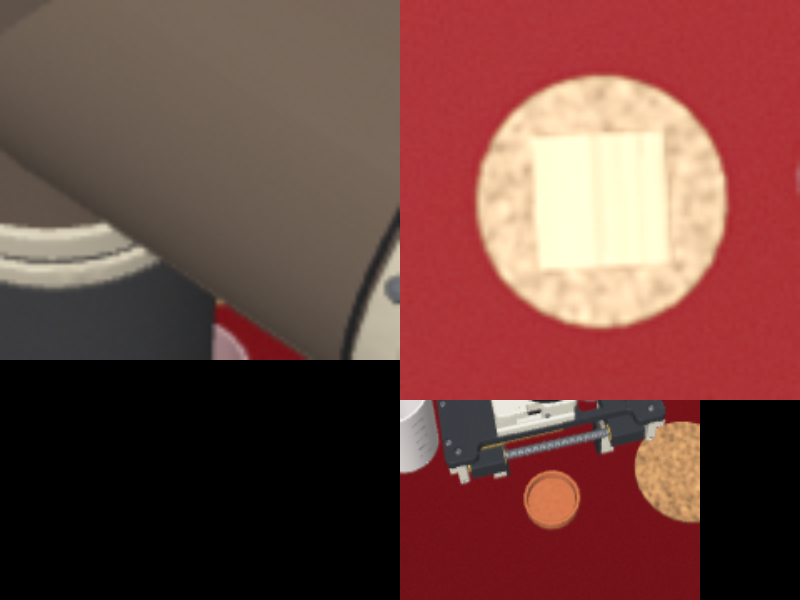

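Top crop: the board is centred on the mat within about 1 mm, with board centre at (283,244) and mat centre at (283.5,244). The open gripper is above the saucer. Descend and grip.

Request:
{"name": "step_arm", "arguments": {
  "rows": [
    [[1, 0, 0.15, -4, 0, 0, 0], [1, 0, 0, -3, 0, 0, 0], [1, 0, 0, -2.3, 0, 0, 0], [1, 0, 0, -1.2, 0, 0, 0], [1, 0, 0, 0, 0, 0, 0], [-1, 0, 0, 0, 0, 0, 0], [-1, 0, 0, 0, 0, 0, 0], [-1, 0, 0, 0, 0, 0, 0], [-1, 0, 0, 0, 0, 0, 0], [-1, 0, 0, 0, 0, 0, 0], [-1, 0, 0, 0, 0, 0, 0], [-1, 0, 0, 0, 0, 0, 0]]
  ]
}}

```text
clock: 9.4
tool_pos: [0.4635, 0.3148, 0.0052]
orientation: [-90.0, -0.0, 109.4]
force: [-0.5, -0.9, 5.6]
opening: 0.0613
```

```bash
python3 - <<'E'
from m import *
t=cv2.imread('pics/t3.png'); g=cv2.GaussianBlur(t,(3,3),0)
m=((g[...,1]>235)).astype(np.uint8); w=np.zeros_like(m); w[215:275,255:312]=1; m&=w
cs,_=cv2.findContours(m,0,1); C=max(cs,key=cv2.contourArea)[:,0]
print(cv2.minAreaRect((world('top',C,.02)*1000).astype(np.float32)))
# pot rim, vase rim
print('pot',[ (np.array(ray('top',u,v,.055))*1000).round(1) for u,v in [(235,142)]])
E
```

```text
((424.2857971191406, -16.343761444091797), (67.76570129394531, 62.105369567871094), 5.07659387588501)
pot [array([612.9,  75. ,  55. ])]
```

Request:
{"name": "step_arm", "arguments": {
  "rows": [
    [[-1, 0, 0, 3, 0, 0, 0], [-1, 0, 0, 6, 0, 0, 0], [-1, 0, 0, 6, 0, 0, 0], [-1, -0.5, -3.2, 0, 0, 0, 0], [-1, -0.6, -5, 0, 0, 0, 0], [-1, -0.6, -5, 0, 0, 0, 0], [-1, -0.6, -5, 0, 0, 0, 0], [-1, -0.6, -5, 0, 0, 0, 0], [-1, -0.6, -5, 0, 0, 0, 0], [-1, -0.25, -5, 0, 0, 0, 0], [-1, 0, 0, -5, 0, 0, 0], [-1, 0, 0, 0, 0, 0, 0]]
  ]
}}

```text
clock: 10.9
tool_pos: [0.423, -0.019, 0.1024]
orientation: [-89.6, -0.0, 109.2]
force: [0.1, -0.9, -0.4]
opening: 0.061
```

```bash
python3 - <<'E'
from m import *
s=snap('side','s4');o=ctrl.get_obs(); print(o['tool_pos'],o['orientation'],o['opening'])
C=blob(s,(302,190),60,'terra'); print(C.min(0),C.max(0),proj('side',o['tool_pos']))
for z in (.016-.0052,):
    W=world('side',C,o['tool_pos'][2]+z); print(circ(W))
cv2.imwrite('pics/c5.png',cv2.resize(s[120:260,210:400],None,fx=3,fy=3))
E
```

```text
[ 0.42476657 -0.01813632  0.10415979] [-8.97934415e+01  2.63802972e-02  1.09338740e+02] 0.060899441073899545
[277. 182.] [328. 245.] (np.float64(305.09224331567503), np.float64(194.7578292634916))
(425.0, 40.6, 177.1)
```

View pics/c5.png

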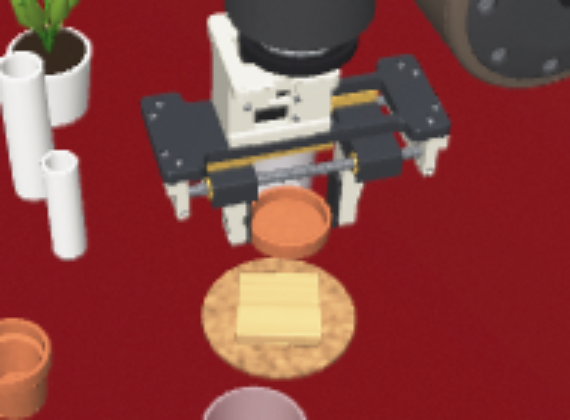

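```bash
python3 - <<'E'
from m import *
s=cv2.imread('pics/s4.png'); h=cv2.cvtColor(s,cv2.COLOR_BGR2HSV)
for v in range(180,206,2):
    r=s[v,290:325].astype(int); m=(h[v,270:340,0]<14)&(s[v,270:340,1]>60)&(h[v,270:340,1]>90); x=np.where(m)[0]+270
    print(v,x.min() if len(x) else 0,x.max() if len(x) else 0)
c=np.array([.4248,-.0181,.115]);
print(proj('side',c),[np.round(proj('side',c+[31*np.cos(a)/1000,31*np.sin(a)/1000,0]),1) for a in (0,np.pi/2,np.pi,-np.pi/2)])
E
```

```text
180 0 0
182 302 310
184 297 330
186 273 329
188 273 319
190 273 319
192 294 320
194 294 319
196 294 319
198 285 318
200 293 318
202 295 316
204 298 314
(np.float64(305.2856767279178), np.float64(191.2221165460444)) [array([290.9, 190.2]), array([304.4, 201.7]), array([319.8, 192.2]), array([306.1, 181.2])]
```

Request:
{"name": "step_arm", "arguments": {
  "rows": [
    [[-1, 0, 0, -3, 0, 0, 0], [-1, 0, 0, -2.5, 0, 0, 0], [-1, 0, 0, -1.5, 0, 0, 0], [-1, 0, 0, -0.5, 0, 0, 0], [-1, 0, 0, -0.3, 0, 0, 0], [-1, 0, 0, -0.15, 0, 0, 0], [-1, 0, 0, -0.05, 0, 0, 0], [-1, 0, 0, 0, 0, 0, 0], [0.3, 0, 0, 0, 0, 0, 0], [0.6, 0, 0, 0, 0, 0, 0], [0.9, 0, 0, 0, 0, 0, 0], [1, 0, 0, 0, 0, 0, 0]]
  ]
}}

```text
clock: 12.45
tool_pos: [0.4257, -0.0176, 0.0245]
orientation: [-90.0, 0.0, 109.3]
force: [-0.2, -0.8, 0.4]
opening: 0.0837
```

Request:
{"name": "step_arm", "arguments": {
  "rows": [
    [[1, 0, 0, 3, 0, 0, 0], [1, 0, 0, 6, 0, 0, 0], [1, 0, 0, 4, 0, 0, 0], [1, 4, 2, 0, 0, 0, 0], [1, 4, 2, 0, 0, 0, 0], [1, 4, 2, 0, 0, 0, 0], [1, 4, 2, 0, 0, 0, 0], [1, 2.8, 1.4, 0, 0, 0, 0], [1, 0, 0, -3, 0, 0, 0], [1, 0, 0, -2, 0, 0, 0], [1, 0, 0, 0, 0, 0, 0], [1, 0, 0, 0, 0, 0, 0]]
  ]
}}

```text
clock: 13.95
tool_pos: [0.6142, 0.0765, 0.1053]
orientation: [-90.0, 0.0, 109.4]
force: [0.7, -0.1, 0.0]
opening: 0.0876
```

```bash
python3 - <<'E'
from m import *
s=snap('side','s5'); t=snap('top','t5');o=ctrl.get_obs(); print(o['tool_pos'],o['orientation'],o['opening'])
C=blob(t,(282,242),32,'terra'); print(circ(world('top',C,.036)),C.min(0),C.max(0))
c=np.zeros((600,800,3),np.uint8); c[:400,:400]=cv2.resize(t[194:294,233:333],(400,400)); c[:400,400:]=cv2.resize(s[170:270,250:350],(400,400)); c[400:,400:700]=cv2.resize(s[160:280,140:320],(300,200))
cv2.imwrite('pics/c6.png',c)
E
```

```text
[0.61440277 0.0766357  0.10578507] [-9.01047084e+01  2.81712410e-03  1.09362471e+02] 0.0876503497358279
(426.2, -19.5, 61.4) [269. 227.] [299. 260.]
```

View pics/c6.png

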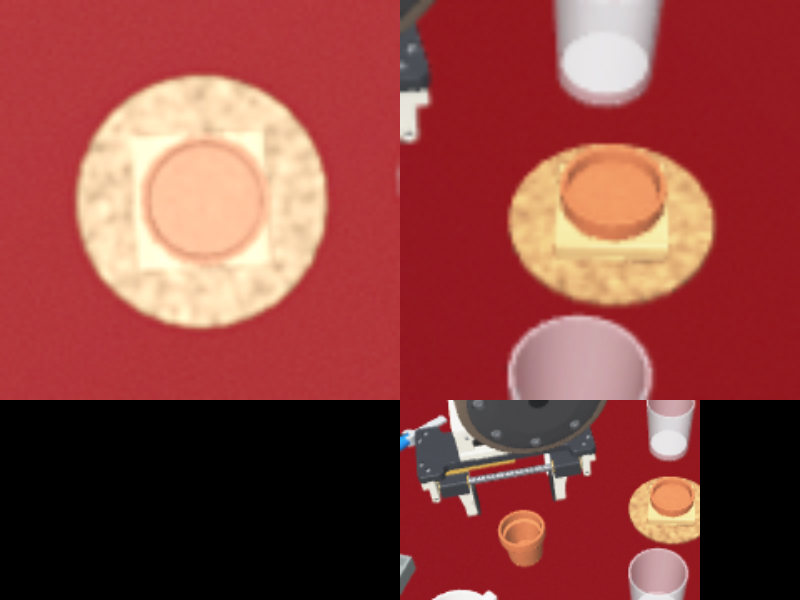

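Top crop: saucer centre (284,244) is about 2 mm to the robot's right of the board centre, which is fine. The gripper is above the pot. Grip the pot by its collar.

Request:
{"name": "step_arm", "arguments": {
  "rows": [
    [[1, -0.05, -0.05, -3, 0, 0, 0], [1, 0, 0, -2.5, 0, 0, 0], [1, 0, 0, -1.5, 0, 0, 0], [1, 0, 0, -0.6, 0, 0, 0], [1, 0, 0, 0, 0, 0, 0], [-1, 0, 0, 0, 0, 0, 0], [-1, 0, 0, 0, 0, 0, 0], [-1, 0, 0, 0, 0, 0, 0], [-1, 0, 0, 0, 0, 0, 0], [-1, 0, 0, 0, 0, 0, 0], [-1, 0, 0, 0, 0, 0, 0], [-1, 0, 0, 0, 0, 0, 0]]
  ]
}}

```text
clock: 15.55
tool_pos: [0.6136, 0.0761, 0.029]
orientation: [-90.0, 0.0, 109.4]
force: [-0.4, 0.7, 6.0]
opening: 0.0585
```

Request:
{"name": "step_arm", "arguments": {
  "rows": [
    [[-1, 0, 0, 2, 0, 0, 0], [-1, 0, 0, 4, 0, 0, 0], [-1, 0, 0, 4, 0, 0, 0], [-1, -3, -1.5, 0, 0, 0, 0], [-1, -4, -2, 0, 0, 0, 0], [-1, -4, -2, 0, 0, 0, 0], [-1, -4, -2, 0, 0, 0, 0], [-1, -3, -1.5, 0, 0, 0, 0], [-1, -0.75, -0.55, 0, 0, 0, 0], [-1, 0, 0, -3, 0, 0, 0], [-1, 0, 0, -1, 0, 0, 0], [-1, 0, 0, 0, 0, 0, 0]]
  ]
}}

```text
clock: 17.05
tool_pos: [0.4255, -0.0197, 0.088]
orientation: [-89.9, 0.0, 109.4]
force: [-0.4, 0.3, -0.9]
opening: 0.0579
```

```bash
python3 - <<'E'
from m import *
s=snap('side','s6');o=ctrl.get_obs(); print(o['tool_pos'],o['orientation'],o['opening'],o['force'])
p=o['tool_pos'].copy(); p[2]+=.055-.029
print('rim expected',[np.round(proj('side',p+[30*np.cos(a)/1000,30*np.sin(a)/1000,0]),1) for a in (0,np.pi/2,np.pi,-np.pi/2)])
q=o['tool_pos'].copy(); q[2]-=.029
print('foot expected',[np.round(proj('side',q+[22*np.cos(a)/1000,22*np.sin(a)/1000,0]),1) for a in (0,np.pi/2,np.pi,-np.pi/2)])
cv2.imwrite('pics/c7.png',cv2.resize(s[150:260,240:370],None,fx=5,fy=5))
E
```

```text
[ 0.42605487 -0.0194519   0.08854106] [-8.99371480e+01  1.75656691e-02  1.09374531e+02] 0.05818718492463225 [-0.03395636  0.7330783  -1.28980393]
rim expected [array([290.8, 189.9]), array([303.9, 201. ]), array([318.7, 191.9]), array([305.6, 181.2])]
foot expected [array([293.9, 207.6]), array([303.1, 215.6]), array([313.5, 209. ]), array([304.3, 201.2])]
```

View pics/c7.png

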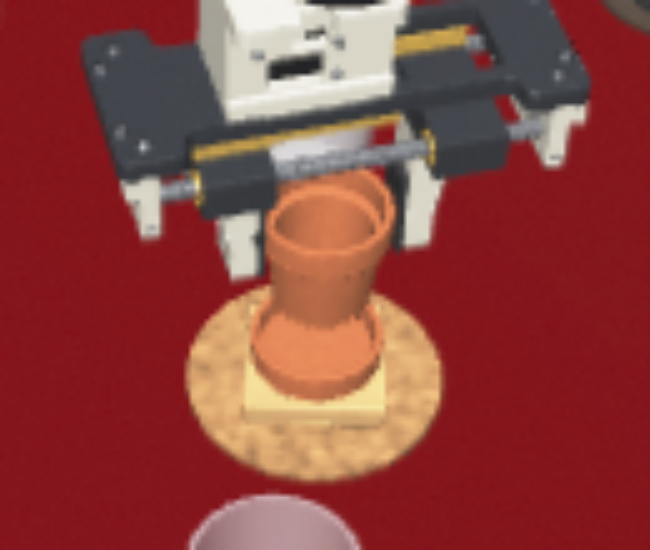

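The pot is upright in the grip and lined up with the saucer; the foot edge is at about (304.6,215) against 215.6 expected. Lower and release.

Request:
{"name": "step_arm", "arguments": {
  "rows": [
    [[-1, 0, 0, -1.5, 0, 0, 0], [-1, 0, 0, -1, 0, 0, 0], [-1, 0, 0, -0.5, 0, 0, 0], [-1, 0, 0, -0.25, 0, 0, 0], [-1, 0, 0, -0.15, 0, 0, 0], [-1, 0, 0, 0, 0, 0, 0], [-1, 0, 0, 0, 0, 0, 0], [0.3, 0, 0, 0, 0, 0, 0], [0.6, 0, 0, 0, 0, 0, 0], [0.9, 0, 0, 0, 0, 0, 0], [1, 0, 0, 0, 0, 0, 0], [1, 0, 0, 0, 0, 0, 0]]
  ]
}}

```text
clock: 18.6
tool_pos: [0.4258, -0.0195, 0.0546]
orientation: [-90.0, 0.0, 109.4]
force: [0.5, 0.1, -0.3]
opening: 0.0867
```

Request:
{"name": "step_arm", "arguments": {
  "rows": [
    [[1, 0, 0, 3, 0, 0, 0], [1, 0, 0, 6, 0, 0, 0], [1, 0, 0, 4, 0, 0, 0], [1, 4, -1.4, 0, 0, 0, 1], [1, 4, -1.4, 0, 0, 0, 1], [1, 4, -1.4, 0, 0, 0, 1], [1, 4, -1.4, 0, 0, 0, 0], [1, 1.6, -0.5, 0, 0, 0, 0], [1, 0, 0, -3, 0, 0, 0], [1, 0, 0, 0, 0, 0, 0], [1, 0, 0, 0, 0, 0, 0]]
  ]
}}

```text
clock: 19.98
tool_pos: [0.6018, -0.0804, 0.1555]
orientation: [-90.0, 0.0, 112.4]
force: [-0.1, 0.7, 0.9]
opening: 0.0877
```

```bash
python3 - <<'E'
from m import *
s=snap('side','s7'); t=snap('top','t7');o=ctrl.get_obs(); print(o['tool_pos'],o['orientation'],o['opening'])
s0=cv2.imread('pics/side0.png'); t0=cv2.imread('pics/top0.png')
h=cv2.cvtColor(s0,cv2.COLOR_BGR2HSV)
for v in range(168,208,3):
    x=np.where((h[v,222:245,1]<90)&(h[v,222:245,2]>120))[0]+222; print(v,x.min() if len(x) else 0,x.max() if len(x) else 0,end=' | ')
h=cv2.cvtColor(t0,cv2.COLOR_BGR2HSV)
m=((h[...,1]<90)&(h[...,2]>110)); m[:, :305]=0; m[:,332:]=0; m[:134]=0; m[165:]=0
C=np.argwhere(m)[:,::-1]; print('\ntop',C.min(0),C.max(0))
for P in ([.602,-.081],[.602,-.077]):
  for n in('top','side'):
    for z in (.095,0): print(P,n,z,np.round([proj(n,[P[0]+14e-3*np.cos(a),P[1]+14e-3*np.sin(a),z]) for a in np.arange(0,6.3,.2)],1).min(0),np.round([proj(n,[P[0]+14e-3*np.cos(a),P[1]+14e-3*np.sin(a),z]) for a in np.arange(0,6.3,.2)],1).max(0))
c=np.zeros((600,800,3),np.uint8); c[:400,:400]=cv2.resize(t[184:284,233:333],(400,400)); c[:600,400:]=cv2.resize(s[110:230,190:270],(400,600))
cv2.imwrite('pics/c8.png',c)
E
```

```text
[ 0.60222373 -0.0803004   0.15606038] [-9.01067339e+01  4.12002347e-02  1.12387657e+02] 0.08741077707617446
168 222 227 | 171 222 234 | 174 222 235 | 177 222 235 | 180 222 236 | 183 222 236 | 186 222 236 | 189 226 237 | 192 226 237 | 195 227 237 | 198 227 238 | 201 227 238 | 204 228 237 | 207 0 0 | 
top [307 137] [328 162]
[0.602, -0.081] top 0.095 [313.4 136.7] [329.  152.2]
[0.602, -0.081] top 0 [308.5 148.1] [322.5 162. ]
[0.602, -0.081] side 0.095 [223.5 168.6] [235.7 176.9]
[0.602, -0.081] side 0 [227.4 197.2] [238.7 205.4]
[0.602, -0.077] top 0.095 [311.2 136.7] [326.8 152.1]
[0.602, -0.077] top 0 [306.4 148.1] [320.5 162. ]
[0.602, -0.077] side 0.095 [223.2 169.8] [235.4 178.1]
[0.602, -0.077] side 0 [227.1 198.3] [238.5 206.6]
```

View pics/c8.png

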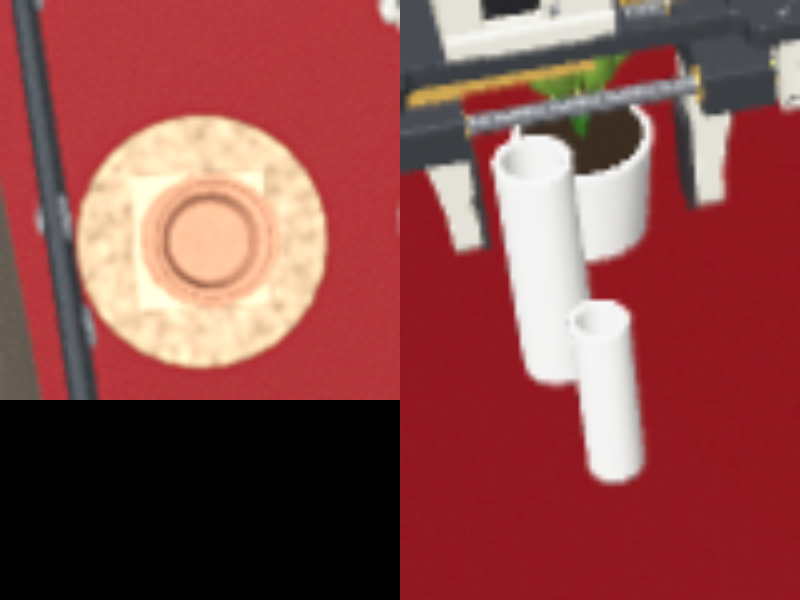

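The side crop shows the small tube with the tall one behind it, and the fingers above straddling clear. The top crop shows the pot sitting in the saucer. The vase is at (0.602,-0.080), matching the TCP. Descend and grip high on the vase.

Request:
{"name": "step_arm", "arguments": {
  "rows": [
    [[1, 0, 0, -3, 0, 0, 0], [1, 0, 0, -3, 0, 0, 0], [1, 0, 0, -2, 0, 0, 0], [1, 0, 0, -1.5, 0, 0, 0], [1, 0, 0, -0.5, 0, 0, 0], [1, 0, 0, 0, 0, 0, 0], [0.2, 0, 0, 0, 0, 0, 0], [-0.1, 0, 0, 0, 0, 0, 0], [-1, 0, 0, 0, 0, 0, 0], [-1, 0, 0, 0, 0, 0, 0], [-1, 0, 0, 0, 0, 0, 0], [-1, 0, 0, 0, 0, 0, 0]]
  ]
}}

```text
clock: 21.58
tool_pos: [0.6017, -0.0805, 0.0545]
orientation: [-90.0, -0.0, 112.4]
force: [0.5, 0.2, -0.8]
opening: 0.0331
```

```bash
python3 - <<'E'
from m import *
o=ctrl.get_obs(); print(o['tool_pos'],o['orientation'],o['opening'],o['force'])
t=cv2.imread('pics/t7.png'); C=blob(t,(285,244),24,'terra'); print(C.min(0),C.max(0),circ(world('top',C,.08)))
print('rim ctr',ray('top',233+209/4,184+241/4,.08),'floor ctr',ray('top',233+210.5/4,184+241/4,.03))
E
```

```text
[ 0.60172613 -0.08051492  0.05450574] [-8.99925343e+01 -1.14793285e-03  1.12357279e+02] 0.03309014219035882 [ 0.49752756  0.15791316 -0.83396326]
[269. 227.] [302. 260.] (425.7, -19.0, 60.7)
rim ctr [ 0.42426347 -0.01911643  0.08      ] floor ctr [ 0.42480711 -0.02199347  0.03      ]
```

Request:
{"name": "step_arm", "arguments": {
  "rows": [
    [[-1, 0, 0, 0, 0, 0, 0], [-1, 0, 0, 0, 0, 0, 0], [-1, 0, 0, 0, 0, 0, 0], [-1, 0, 0, 1, 0, 0, 0], [-1, 0, 0, 1, 0, 0, 0]]
  ]
}}

```text
clock: 22.2
tool_pos: [0.6019, -0.0805, 0.0754]
orientation: [-90.0, 0.0, 112.4]
force: [0.2, -1.0, -1.3]
opening: 0.027
```

Request:
{"name": "step_arm", "arguments": {
  "rows": [
    [[-1, 0, 0, 4, 0, 0, 0], [-1, 0, 0, 4, 0, 0, 0], [-1, 0, 0, 2, 0, 0, 0], [-1, -2, 0.7, 0, 0, 0, 0], [-1, -4, 1.4, 0, 0, 0, 0], [-1, -4, 1.4, 0, 0, 0, 0], [-1, -4, 1.4, 0, 0, 0, 0], [-1, -2.6, 0.9, 0, 0, 0, 0], [-1, -1, 0.3, 0, 0, 0, 0], [-1, 0, 0, -1, 0, 0, 0], [-1, 0, 0, 0, 0, 0, 0], [-1, 0, 0, 0, 0, 0, 0]]
  ]
}}

```text
clock: 23.7
tool_pos: [0.4263, -0.0197, 0.1642]
orientation: [-89.9, 0.0, 112.3]
force: [0.0, -0.5, -1.1]
opening: 0.0273
```

```bash
python3 - <<'E'
from m import *
s=snap('side','s8');o=ctrl.get_obs(); print(o['tool_pos'],o['orientation'],o['opening'],o['force'])
for dz,r in((.0405,14),(-.0545,14)):
    q=o['tool_pos'].copy(); q[2]+=dz
    E=np.array([proj('side',q+[r*np.cos(a)/1000,r*np.sin(a)/1000,0]) for a in np.arange(0,6.3,.2)]); print('vase expected',E.min(0).round(1),E.max(0).round(1))
E=np.array([proj('side',[.4258+.030*np.cos(a),-.0195+.030*np.sin(a),.08]) for a in np.arange(0,6.3,.2)]); print('potrim expected',E.min(0).round(1),E.max(0).round(1))
cv2.imwrite('pics/c9.png',cv2.resize(s[130:250,240:370],None,fx=5,fy=5))
E
```

```text
[ 0.42626563 -0.01971408  0.16426341] [-8.99470691e+01  9.64240280e-03  1.12326434e+02] 0.027160552774702956 [ 0.37499321  0.46882479 -0.55747691]
vase expected [299.5 154.1] [313.5 163.4]
vase expected [298.1 187.8] [311.1 197. ]
potrim expected [290.6 192.3] [317.8 212. ]
```

View pics/c9.png

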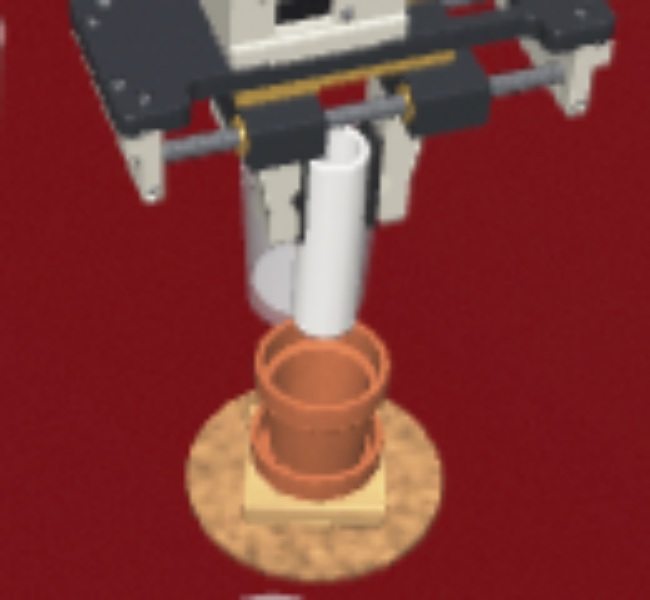

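The vase hangs upright over the pot: vase bottom at (305.3,197), pot rim spanning 290.8 to 318 as expected. Lower it in.

Request:
{"name": "step_arm", "arguments": {
  "rows": [
    [[-1, -0.05, 0, -2, 0, 0, 0], [-1, 0, 0, -2, 0, 0, 0], [-1, 0, 0, -1.5, 0, 0, 0], [-1, 0, 0, -1, 0, 0, 0], [-1, 0, 0, -0.7, 0, 0, 0], [-1, 0, 0, -0.3, 0, 0, 0], [-1, 0, 0, -0.2, 0, 0, 0], [-1, 0, 0, -0.1, 0, 0, 0], [-1, 0, 0, 0, 0, 0, 0], [-1, 0, 0, 0, 0, 0, 0]]
  ]
}}

```text
clock: 25.0
tool_pos: [0.4254, -0.0195, 0.0868]
orientation: [-90.0, 0.0, 112.4]
force: [1.0, 0.3, -0.6]
opening: 0.0268
```

Request:
{"name": "step_arm", "arguments": {
  "rows": [
    [[-1, 0, 0, -0.1, 0, 0, 0], [-1, 0, 0, -0.1, 0, 0, 0], [-1, 0, 0, -0.05, 0, 0, 0], [-1, 0, 0, 0, 0, 0, 0]]
  ]
}}

```text
clock: 25.5
tool_pos: [0.4254, -0.0195, 0.0844]
orientation: [-90.0, 0.0, 112.4]
force: [-1.4, 0.5, 4.3]
opening: 0.027
```

Contact: the force has risen to 4.3 N at the expected height. Release and rise.

Request:
{"name": "step_arm", "arguments": {
  "rows": [
    [[-0.2, 0, 0, 0, 0, 0, 0], [0, 0, 0, 0, 0, 0, 0], [0.3, 0, 0, 0, 0, 0, 0], [0.7, 0, 0, 0, 0, 0, 0], [0.7, 0, 0, 0, 0, 0, 0], [0.7, 0, 0, 0, 0, 0, 0], [0.7, 0, 0, 2, 0, 0, 0], [0.7, 0, 0, 4, 0, 0, 0], [0.7, 0, 0, 4, 0, 0, 0], [0.7, 0, 0, 3, 0, 0, 0], [0.7, 5, -2, 0, 0, 0, 0], [0.7, 5, -2, 0, 0, 0, 0]]
  ]
}}

```text
clock: 27.0
tool_pos: [0.5269, -0.0597, 0.2154]
orientation: [-90.2, 0.0, 112.4]
force: [0.7, 0.6, 0.5]
opening: 0.0747
```

Request:
{"name": "step_arm", "arguments": {
  "rows": [
    [[0.7, 4, 0, 0, 0, 0, 0], [0.7, 2, 0, 0, 0, 0, 0], [0.7, 0, 0, 0, 0, 0, 0], [0.7, 0, 0, 0, 0, 0, 0]]
  ]
}}

```text
clock: 27.5
tool_pos: [0.5846, -0.0595, 0.2138]
orientation: [-90.0, -0.0, 112.4]
force: [-0.8, -0.1, -0.5]
opening: 0.0742
```

```bash
python3 - <<'E'
from m import *
s=snap('side','s9'); t=snap('top','t9');o=ctrl.get_obs(); print(o['clock'],o['tool_pos'],o['opening'])
c=np.zeros((600,800,3),np.uint8); c[:400,:400]=cv2.resize(t[184:284,233:333],(400,400)); c[:420,400:]=cv2.resize(s[140:245,250:350],(400,420)); c[400:,:250]=cv2.resize(t,(267,200))[:,:250]; c[420:,400:640]=cv2.resize(s,(240,180))
cv2.imwrite('pics/c10.png',c)
E
```

```text
27.6 [ 0.5845381  -0.05943991  0.21434271] 0.07434301662494548
```

View pics/c10.png

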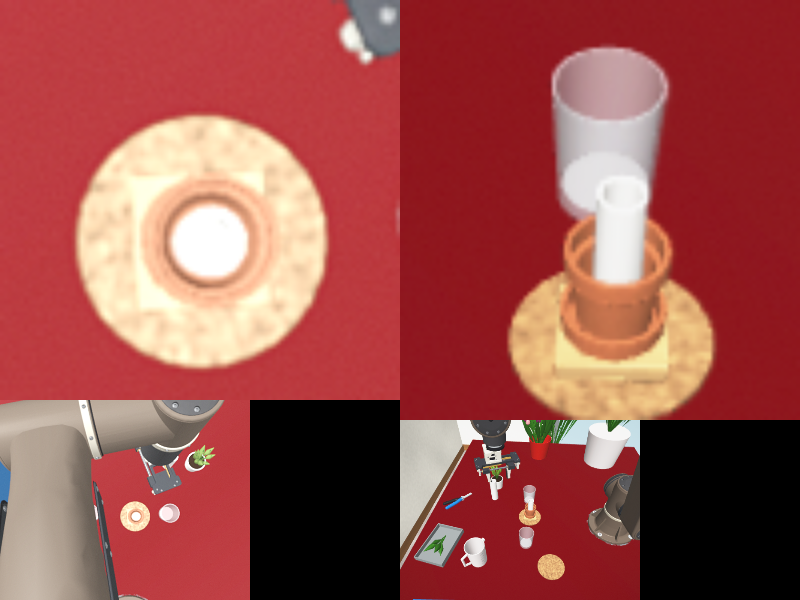

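The stack stands as asked: vase upright and centred in the pot at (285,244) in the top view. The tumblers, jug and plant are in place, and the robot is clear. Handing in.

```bash
python3 -c "
from plant import ctrl
print(ctrl.close_job())"
```

```text
the job is handed in; nothing more can be done
None
```

The decoration is built and the job is handed in, about 27.6 s into the 122 s allowed. I worked bottom up in the order asked: board, saucer, pot, then the small vase. Each was set down at its expected contact height before I let go.

- **Stack:** in the last top and side pictures it stands level, with the vase upright in the pot. The board is within about 1 mm of the mat's centre, and the saucer and pot are about 2 mm to the robot's right of the board's centre.
- **Other things:** the tumblers, jug, plant and look-alike objects appear where they were, and the gripper touches nothing. I judged the tumblers, jug and plant from the pictures only and did not measure them again.
- **Checks that disagreed:** the side camera put raised objects 1–2 mm toward the robot compared with the arm's own readings. That had no visible effect on the placing.

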